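Stand the clothes brush handle-down in its crock

TASK

The clothes brush has been put in its crock the wrong way up and is crushing its bristles. Take it out, turn it end for end and put it back in the crock handle-down, the handle's end down on the bottom and the bristles up in the air (you may lay it on the counter to change your grip). Do not drop it, leave the crock standing upright where it is, and leave the other things on the counter alone.

Things in the scene. Friction and masses are not known exactly. Their poses are not given: they have to be found in the camera images.
- brush: wooden clothes brush, 215 mm long, 0.09 kg. Origin: middle of the handle's end; +z along the brush to the head, +x the bristle side. Straight handle, 18 (x) by 22 mm (y), z=0 to 150 mm; then the head. Centre of mass at z=94 mm. At the start it leans about 24 degrees in the crock, head end on its floor, handle sticking out, bristles facing the side to which the handle leans
- brush_head_end (a point): middle of the brush's head end, on its axis at z=215 mm. The head (z=150 to 215 mm) has a wooden back 42 mm wide (y), 12 mm thick, centred on the axis, and black bristles 36 mm wide that reach to x=+20 mm. Laid on the counter bristles down, the brush rests on the bristles and the handle's end, nearly level
- crock: loose plain round glazed stoneware crock, upright, 90 mm high, 76 mm across the rim, 0.7 kg. Origin at the centre of its underside, +z up. Bore 62 mm across, flat inner floor 6 mm above the underside. The counter to its left (+y), nearer the robot than the stapler, is free for some 25 cm
- crock_rim (a point): centre of the crock's mouth, level with the rim, 90 mm above the underside
- stapler: bystander: black desk stapler, 38x150x52 mm, lying on the counter; origin at the centre of its underside
- tape_roll: bystander: roll of beige tape lying flat, 104 mm across, 25 mm high; origin at the centre of its underside
- spool_a: bystander: thread spool, 29 mm across, 40 mm high, standing; origin at the centre of its underside
- spool_b: bystander: thread spool, 29 mm across, 40 mm high, standing; origin at the centre of its underside
- spool_c: bystander: smaller thread spool, 26 mm across, 36 mm high, standing; origin at the centre of its underside
- tape_measure: bystander: round yellow tape measure with a short tongue, 80x52x20 mm, lying flat; origin at the centre of its underside
Mind the look-alikes: they are no part of the job. What is shaped like the crock but pink is not meant.

How it is judged (in metres and radians):
On the way:
1. the brush is drawn right out of the crock: its head end is above the rim (z of brush_head_end in the frame of crock above 0.1 m), for 0.1 s.
At the end, for the whole second after the job is handed in: the brush rests in the crock handle-down: handle end inside the bore, under 25 mm above the level of the crock's underside, head end over 150 mm above it, leaning under 37 degrees; the crock is upright (0.1 rad) on the counter, under 50 mm from where it was (z of brush in the frame of crock below 0.025 m and horizontal distance between brush and crock below 0.034 m and z of brush_head_end in the frame of crock above 0.15 m and angle between brush's own z axis and vertical below 0.65 rad and angle between crock's own z axis and vertical below 0.1 rad and height (world z) of crock below 0.01 m and distance of crock from where it was at the start of the episode below 0.05 m and linear speed of each of brush, crock below 0.03 m/s); the robot touches nothing.
It fails at once if the brush is dropped: it moves faster than 0.9 m/s while the fingers do not hold it (linear speed of brush above 0.9 m/s and contact force between the fingers and brush below 0.05 N).
It fails at once if the crock is tipped over (angle between crock's own z axis and vertical above 0.5 rad).
It fails at once if a bystander is moved by more than 30 mm (distance of any of stapler, tape_roll, spool_a, spool_b, spool_c, tape_measure from where it was at the start of the episode above 0.03 m).
It also fails if it takes over 58 s, if anything falls off the work surface, if the arm or the gripper's body presses on something with over 40 N, if the wrist force passes 120 N, or if a joint passes its speed limit or range.

ROBOT

A 6-joint arm with a two-finger parallel gripper is mounted at the origin on a cart in front of the work surface, level with it; the furniture and walls round the work are solid. World frame = base frame: x ahead of the robot, y to its left, z up, the work surface at z = 0. Lengths are in m, angles in degrees, forces in N, time in s.
With the tool pointing down it reaches from about 0.325 to 0.9 m from the base axis. Payload 6.1 kg.
Tool frame: the origin (TCP) lies midway between the tips of the shut fingers; the grasp point (between the pads) lies 19 mm behind it; z points along the fingers, y is the line along which they close (so a half turn about z gives the same grasp; the last joint's range is limited). The gripper opens to 85 mm and grips with 20 to 120 N. Pads are 22 mm wide; open, the fingers measure 114 mm over their backs; the gripper's body (76 mm by 85 mm) begins 54 mm behind the grasp point. The pads swing forward as they close: fully open they stand 13 mm farther back than shut.
Start: joints at [-74.146, 12.628, 87.462, -0, 79.91, -7.225], TCP at [0.245, -0.575, 0.231] pointing down, gripper open.
Joint ranges: [-170.65, 170.65], [-52.31, 119.04], [5.05, 147.46], [-71.25, 251.25], [11.57, 151.72], [-153.62, 153.62]. Speed limits (degrees/s): [147.25, 147.25, 172.46, 180, 180, 180].

INTERFACE

Orientations are given as [roll, pitch, yaw] about the fixed x, y, z axes, in that order (R = Rz(yaw) Ry(pitch) Rx(roll)).
In Python, from plant import manip, solve_ik, capture, camera_model, spotter, read_time, read_joints, read_qd, read_joint_torque, read_tool_pos, read_eef_rot, read_force, read_torque, read_finger_gap, read_grip_force gives the robot as it stands. Calls block until the motion is done:
- manip.goto(position, orientation): joint-space move of the TCP to a pose.
- manip.move_straight(position, rotation=None, vel=0.15): straight line of the TCP; rotation=None keeps the orientation; vel is the mean speed in m/s.
- manip.move_joints(angles): joint-space move.
- manip.command_gripper(opening): opening from 0.0 (shut) to 1.0 (fully open); the grip force is fixed at half the most; returns when the fingers have stopped.
- manip.pause(seconds).
- solve_ik(position, orientation): joint angles nearest the present ones, or None.
- capture(name): name is "scene" or "top"; returns the picture (420x560x3 uint8, red, green, blue); there is no depth.
- camera_model(name): a dict with "intrinsics" (3x3 intrinsics, pixels), "view" (4x4, takes a point from world to camera coordinates). Camera axes: x right, y down, z forward; pixel columns grow to the right and rows downward; lengths in m; the calibration is good to about 2 mm. A picture is of the moment at which its call begins. camera_model takes no time and is no camera call.
A pose or a line that the arm cannot do raises manip.Unreachable and nothing moves.
- manip.job_done(): hands the job in; it is judged then, once.
Trained networks look in the newest picture that a camera, given by its name, has taken for a name from the list of things; names that differ only in an ending like _2 or _b are one class to them, and where a whole thing is asked for, a point or a joint stands for the part that bears it (a point fixed in the world has none). Each returns a list of dicts, best first, with "conf" (0 to 1); they miss things now and then, are a little off and sometimes report something else, mostly with a low value. They report only what shows in the picture. A call takes as long as a camera call. They do not tell look-alikes from the thing itself.
- spotter.spot_in(camera, target): "position" ([x, y, z] in m, in world coordinates, good to about 4 mm: the middle of the surface that is visible of it).
- spotter.trace(camera, target): "pixels" (420x560 bool, what is visible of it).
- spotter.tip_of(camera, target): "position" ([x, y, z] in m, in world coordinates, good to about 4 mm: a listed point, or the origin of a listed thing).
Readings, each from a call of its own:
- read_time(): time.
- read_joints(): joint angles.
- read_qd(): joint speeds.
- read_joint_torque(): joint torques, N m.
- read_tool_pos(): TCP position.
- read_eef_rot(): TCP orientation.
- read_force(): force on the tool from outside, world axes, zero at the start.
- read_torque(): the same for the moment, N m.
- read_finger_gap(): opening from 0.0 (shut) to 1.0 (fully open).
- read_grip_force(): force on a finger pad.
Only numpy, scipy, OpenCV 4.12 (cv2) and the standard library are available. Lean on these libraries where they do the work, as an engineer would, in place of code of your own. Each camera call takes 0.05 s, during which the arm holds its last target. There are 200 camera calls.

## Working session

There is one attempt and no reset: what is moved stays moved. The work goes in short steps, each a Python script; the robot and the scene stay as the last script left them, time stands still between calls to the robot, and variables do not carry over. Pictures are saved under pics/ and viewed, at most 10 in all, crops included, and the job is handed in when it is done.

```bash
mkdir -p pics; ls
python3 - <<'E'
from plant import *
import cv2, numpy as np
a=capture("scene"); b=capture("top")
cv2.imwrite("pics/s0.png",a[:,:,::-1]); cv2.imwrite("pics/t0.png",b[:,:,::-1])
for c in("scene","top"):
  m=camera_model(c); print(c, np.round(np.array(m["intrinsics"]),1).tolist(), np.round(-np.array(m["view"])[:3,:3].T@np.array(m["view"])[:3,3],3))
  for t in ("brush","brush_head_end","crock","crock_rim"):
    print(c,t,[(np.round(d["position"],3).tolist(),round(d["conf"],2)) for d in spotter.tip_of(c,t)],[(np.round(d["position"],3).tolist(),round(d["conf"],2)) for d in spotter.spot_in(c,t)])
print(read_time())
E
```

```text
pics
scene [[526.9, 0.0, 282.5], [0.0, 526.9, 204.3], [0.0, 0.0, 1.0]] [-0.449  0.894  0.863]
scene brush [([0.54, -0.194, 0.208], 0.83)] [([0.532, -0.158, 0.14], 0.77)]
scene brush_head_end [] [([0.534, -0.162, 0.14], 0.89)]
scene crock [([0.639, -0.197, 0.002], 0.96), ([0.345, 0.139, 0.0], 0.95), ([0.528, -0.122, -0.002], 0.72), ([0.304, -0.234, 0.002], 0.63)] [([0.634, -0.173, 0.07], 0.75), ([0.511, -0.098, 0.056], 0.71), ([0.374, -0.038, 0.061], 0.57), ([0.324, 0.15, 0.06], 0.56)]
scene crock_rim [([0.342, 0.141, 0.088], 0.89), ([0.531, -0.126, 0.084], 0.85), ([0.39, -0.056, 0.088], 0.81), ([0.302, -0.234, 0.09], 0.77), ([0.641, -0.199, 0.09], 0.55)] [([0.327, 0.152, 0.059], 0.94), ([0.284, -0.209, 0.034], 0.91), ([0.636, -0.178, 0.067], 0.89), ([0.513, -0.105, 0.055], 0.68), ([0.373, -0.039, 0.059], 0.65)]
top [[386.0, 0.0, 281.2], [0.0, 386.0, 213.8], [0.0, 0.0, 1.0]] [ 0.349 -0.101  1.004]
top brush [([0.546, -0.193, 0.208], 0.98), ([0.441, -0.353, 0.004], 0.62)] [([0.537, -0.148, 0.115], 0.81)]
top brush_head_end [([0.523, -0.11, 0.014], 0.71), ([0.682, -0.272, 0.004], 0.52)] [([0.529, -0.144, 0.113], 0.9), ([0.685, -0.274, 0.04], 0.57)]
top crock [([0.302, -0.236, 0.002], 0.96), ([0.344, 0.142, 0.003], 0.89), ([0.532, -0.124, -0.002], 0.64), ([0.396, -0.056, 0.002], 0.63), ([0.639, -0.198, 0.003], 0.63)] [([0.646, -0.198, 0.053], 0.91), ([0.344, 0.15, 0.045], 0.91), ([0.301, -0.243, 0.025], 0.89), ([0.53, -0.119, 0.071], 0.83), ([0.396, -0.054, 0.011], 0.74)]
top crock_rim [([0.64, -0.192, 0.089], 0.81), ([0.389, -0.054, 0.094], 0.73), ([0.345, 0.136, 0.093], 0.63), ([0.53, -0.126, 0.091], 0.6), ([0.3, -0.233, 0.091], 0.6)] [([0.3, -0.241, 0.03], 0.89), ([0.53, -0.12, 0.076], 0.72), ([0.343, 0.149, 0.05], 0.69), ([0.392, -0.055, 0.01], 0.56), ([0.682, -0.107, 0.041], 0.52)]
0.9
```

View pics/s0.png

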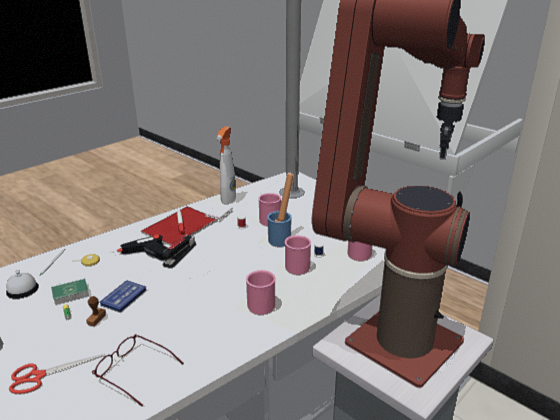

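View pics/t0.png

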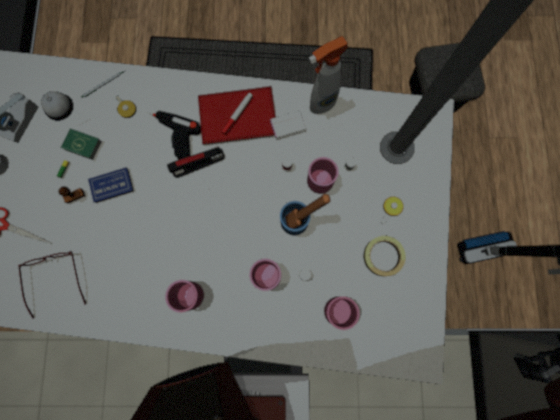

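```bash
python3 - <<'E'
import cv2
a=cv2.imread("pics/t0.png")[120:300,200:400]
cv2.imwrite("pics/tcrop.png",cv2.resize(a,(666,600),interpolation=cv2.INTER_CUBIC))
E
cat > h.py <<'E'
from plant import *
import numpy as np
def px(c,p):
  m=camera_model(c);K=np.array(m["intrinsics"]);q=(np.array(m["view"])@np.r_[p,1])[:3];q=K@q;return np.round(q[:2]/q[2],1)
E
python3 - <<'E'
from h import *
for n,p in dict(A=[.531,-.124,.09],B=[.64,-.197,.09],C=[.392,-.055,.09],D=[.343,.139,.09],E=[.302,-.235,.09],handle=[.543,-.194,.208]).items(): print(n,px("scene",p),px("top",p))
for t in ("stapler","tape_roll","spool_a","tape_measure"):
  for c in ("top",):
    capture(c); print(t,[(np.round(d["position"],3).tolist(),round(d["conf"],2)) for d in spotter.tip_of(c,t)])
E
```

```text
A [278.6 215.7] [294.  214.6]
B [270.1 197. ] [323.4 171.2]
C [297.3 240.6] [265.  272.8]
D [260.2 276.8] [181.4 294.1]
E [361.4 228.3] [343.1 312.4]
handle [291.6 172.5] [328.4 198.1]
stapler [([0.693, 0.136, 0.001], 0.73)]
tape_roll [([0.442, -0.352, 0.004], 0.7), ([0.683, -0.272, 0.004], 0.37)]
spool_a [([0.685, -0.109, 0.002], 0.6), ([0.389, -0.152, -0.003], 0.47), ([0.684, -0.273, 0.003], 0.46)]
tape_measure [([0.557, -0.376, 0.0], 0.83)]
```

View pics/tcrop.png

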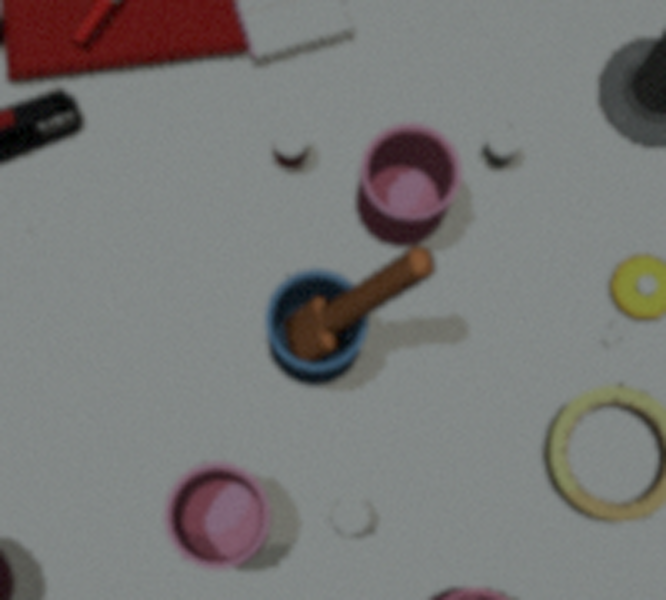

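```bash
cat >> h.py <<'E'
from scipy.spatial.transform import Rotation as Rot
C=np.array([.531,-.1245,0]); H=np.array([.543,-.194,.208]) # crock, handle end
E0=np.array([.523,-.110,.013])                             # head end
d=(H-E0)*[1,1,0]; d/=np.linalg.norm(d); yb=np.array([-d[1],d[0],0])  # yb: away from robot
up=np.array([0,0,1.])
def pose(head, u, zt, s, g=110):
  "TCP pose gripping at g mm from head end; u = unit head->handle, zt tool z; s=+-1 hand sign"
  x=s*u; R=np.column_stack([x,np.cross(zt,x),zt])
  return head+u*g/1000+zt*.019, Rot.from_matrix(R).as_euler("xyz",degrees=True)
E
python3 - <<'E'
from h import *
print(d, np.degrees(np.arctan2(d[1],d[0])),np.degrees(np.arctan2(d[1],d[0]))+90)
u0=(H-E0);print("len",np.linalg.norm(u0));u0/=np.linalg.norm(u0);print("lean",np.degrees(np.arccos(u0[2])))
v=C-.007*d
for s in(1,-1):
  for n,(h,u) in dict(grasp=(E0,u0),vert=(v+[0,0,.035],up),lift=(v+[0,0,.2],up)).items():
    for yaw in (-20,0,):
      zt=yb if n=="grasp" else Rot.from_euler("z",yaw,degrees=True).apply(yb)
      p,o=pose(h,u,zt,s); q=solve_ik(p,o); print(s,n,yaw,np.round(p,3),np.round(o,1),None if q is None else np.round(q,1))
  # place: brush up
  for z in (.012,.2):
   for yaw in(-40,-20,0):
    zt=Rot.from_euler("z",yaw,degrees=True).apply(yb)
    p,o=pose(C+[0,0,z+.215],-up,zt,s); q=solve_ik(p,o); print(s,"place",z,yaw,np.round(p,3),None if q is None else np.round(q,1))
E
```

```text
[ 0.23162053 -0.97280621  0.        ] -76.60750224624888 13.392497753751115
len 0.21326274873967088
lean 23.88428653148117
1 grasp -20 [ 0.552 -0.149  0.114] [-90.  -66.1 -76.6] [-59.1  32.9 132.5 107.   85.7 -52.2]
1 grasp 0 [ 0.552 -0.149  0.114] [-90.  -66.1 -76.6] [-59.1  32.9 132.5 107.   85.7 -52.2]
1 vert -20 [ 0.548 -0.12   0.145] [173.4 -90.    0. ] [-40.5  22.3 145.8 145.6  80.2 -83.3]
1 vert 0 [ 0.548 -0.113  0.145] [-166.6  -90.     0. ] [-56.1  25.  138.2 109.7  84.1 -74.1]
1 lift -20 [ 0.548 -0.12   0.31 ] [173.4 -90.    0. ] None
1 lift 0 [ 0.548 -0.113  0.31 ] [-166.6  -90.     0. ] [-56.1 -13.  144.5 103.9  74.8 -43.4]
1 place 0.012 -40 [ 0.548 -0.133  0.117] [-14.5  30.3 141.1 192.2  81.6  88.2]
1 place 0.012 -20 [ 0.55  -0.127  0.117] [-41.5  30.2 142.8 144.9  84.2  94. ]
1 place 0.012 0 [ 0.549 -0.12   0.117] [-56.5  31.5 135.4 109.6  85.5 102.4]
1 place 0.2 -40 [ 0.548 -0.133  0.305] None
1 place 0.2 -20 [ 0.55  -0.127  0.305] None
1 place 0.2 0 [ 0.549 -0.12   0.305] [-56.5 -10.9 143.7 103.9  75.4 135.5]
-1 grasp -20 [ 0.552 -0.149  0.114] [ 90.   66.1 103.4] [-
[... 290 characters left out ...]
109.7  84.1 105.9]
-1 lift -20 [ 0.548 -0.12   0.31 ] [ 6.6 90.   0. ] None
-1 lift 0 [ 0.548 -0.113  0.31 ] [-13.4  90.    0. ] [-56.1 -13.  144.5 103.9  74.8 136.6]
-1 place 0.012 -40 [ 0.548 -0.133  0.117] [-14.5  30.3 141.1 192.2  81.6 -91.8]
-1 place 0.012 -20 [ 0.55  -0.127  0.117] [-41.5  30.2 142.8 144.9  84.2 -86. ]
-1 place 0.012 0 [ 0.549 -0.12   0.117] [-56.5  31.5 135.4 109.6  85.5 -77.6]
-1 place 0.2 -40 [ 0.548 -0.133  0.305] None
-1 place 0.2 -20 [ 0.55  -0.127  0.305] None
-1 place 0.2 0 [ 0.549 -0.12   0.305] [-56.5 -10.9 143.7 103.9  75.4 -44.5]<sys>:0: UserWarning: Gimbal lock detected. Setting third angle to zero since it is not possible to uniquely determine all angles.
```

The blue crock, at scene (279,225) and top (294,217), holds the brush. The four cups at top (323,175), (265,274), (183,295) and (342,312) are pink, so they are look-alikes. The crop confirms the blue one. A horizontal grip would put the wrist between the pink cups, so I'll come in from +y, lay the brush down, regrip and insert it.

```bash
cat >> h.py <<'E'
def P(origin, lean, zb, th, t):
  """TCP pose: brush handle end at origin, head axis z_b making angle 'lean' (deg, measured from d, downward positive);
  grip at zb (m), tool z at angle th (from d, downward), tip t (m) beyond axis"""
  D=lambda a: d*np.cos(np.radians(a))-up*np.sin(np.radians(a))
  zt=D(th); y=SY*yb; R=np.column_stack([np.cross(y,zt),y,zt])
  return np.array(origin)+D(lean)*zb+zt*t, Rot.from_matrix(R).as_euler("xyz",degrees=True)
SY=1
L0=np.array([.55,-.01,.009])   # lay: handle end
Z1,T1,G1=.075,.010,114-35      # grip1: tool = lean-G1
Z2,T2,G2=.128,.011,184-60      # grip2: laid lean 184, tool 60
def hfromhead(head,lean): # handle end given head end
  return np.array(head)-.215*(d*np.cos(np.radians(lean))-up*np.sin(np.radians(lean)))
def grip1(o,lean): return P(o,lean,Z1,lean-G1,T1)
def grip2(o,lean): return P(o,lean,Z2,lean-G2,T2)
u0=(H-E0)/np.linalg.norm(H-E0)
v=C-.007*d
W={}
hs=E0+.215*u0
def build():
  a,o=grip1(hs,114); zt=Rot.from_euler("xyz",o,degrees=True).as_matrix()[:,2]
  W["pre"]=(a-.1*zt,o); W["g1"]=(a,o)
  W["vert"]=grip1(hfromhead(v+[0,0,.035],90),90)
  W["up"]=grip1(hfromhead(v+[0,0,.15],90),90)
  W["over"]=grip1(L0+[0,0,.16],160)
  W["lay1"]=grip1(L0+[0,0,.004],184)
  a,o=W["lay1"]; zt=Rot.from_euler("xyz",o,degrees=True).as_matrix()[:,2]; W["ret1"]=(a-.09*zt,o)
  a,o=grip2(L0,184); zt=Rot.from_euler("xyz",o,degrees=True).as_matrix()[:,2]
  W["pre2"]=(a-.09*zt,o); W["g2"]=(a,o); W["lift2"]=(a+.1*up,o)
  for n,z in (("above",.12),("in",.011)): W[n]=grip2(C-.014*d+[0,0,z],270+20)
  a,o=W["in"]; zt=Rot.from_euler("xyz",o,degrees=True).as_matrix()[:,2]; W["ret2"]=(a-.12*zt,o)
build()
E
python3 - <<'E'
import h
from h import *
for s in(1,-1):
  h.SY=s; build()
  for n,(p,o) in W.items():
    q=solve_ik(p,o); print(s,n,np.round(p,3),None if q is None else np.round(q,1))
E
```

```text
1 pre [ 0.519 -0.093  0.193] [ 11.5   6.3 115.9 -60.1  70.8  26.4]
1 g1 [ 0.538 -0.173  0.135] [  1.7  12.1 117.1 -67.   60.6  29.4]
1 vert [ 0.532 -0.127  0.173] None
1 up [ 0.532 -0.127  0.288] None
1 over [0.534 0.057 0.133] [  3.2   5.7 106.7  -9.7  66.3  -6.4]
1 lay1 [0.532 0.065 0.009] [-10.1  19.5 107.   15.8  60.6 -32.2]
1 ret1 [0.537 0.043 0.096] [-12.3  12.5 104.5  14.3  70.3 -31.4]
1 pre2 [0.511 0.153 0.086] [ 25.7  17.2 104.1 -31.5  69.   26.6]
1 g2 [0.522 0.109 0.008] [ 21.2  23.2 106.7 -35.   59.7  28.4]
1 lift2 [0.522 0.109 0.108] [ 21.2  13.5 105.8 -32.1  68.6  21.9]
1 above [ 0.535 -0.143  0.238] [-42.8  44.6  71.2  43.5 128.3 -50.3]
1 in [ 0.535 -0.143  0.129] [-42.8  53.6  69.9  39.9 122.6 -56.6]
1 ret2 [ 0.562 -0.256  0.158] [-47.1  63.1  49.5  41.  133.4 -51.3]
-1 pre [ 0.519 -0.093  0.193] [  11.5    6.3  115.9  -60.1   70.8 -153.6]
-1 g1 [ 0.538 -0.173  0.135] [   1.7   12.1  117.1  -67.    60.6 -150.6]
-1 vert [ 0.532 -0.127  0.173] None
-1 up [ 0.532 -0.127  0.288] None
-1 over [0.534 0.057 0.133] None
-1 lay1 [0.532 0.065 0.009] [-10.1  19.5 107.   15.8  60.6 147.8]
-1 ret1 [0.537 0.043 0.096] [-12.3  12.5 104.5  14.3  70.3 148.6]
-1 pre2 [0.511 0.153 0.086] [  25.7   17.2  104.1  -31.5   69.  -153.4]
-1 g2 [0.522 0.109 0.008] [  21.2   23.2  106.7  -35.    59.7 -151.6]
-1 lift2 [0.522 0.109 0.108] None
-1 above [ 0.535 -0.143  0.238] [-42.8  44.6  71.2  43.5 128.3 129.7]
-1 in [ 0.535 -0.143  0.129] [-42.8  53.6  69.9  39.9 122.6 123.4]
-1 ret2 [ 0.562 -0.256  0.158] [-47.1  63.1  49.5  41.  133.4 128.7]
```

```bash
python3 - <<'E'
import re
s=open('h.py').read()
s=s.replace("Z1,T1,G1=.075,.010,114-35","Z1,T1,G1=.09,.009,114-47")
s=s.replace("grip1(hfromhead(v+[0,0,.035],90),90)","grip1(hfromhead(v+[0,0,.035],VL),VL)").replace("grip1(hfromhead(v+[0,0,.15],90),90)","grip1(hfromhead(v+[0,0,.15],VL),VL)")
s=s.replace("W={}","W={}\nVL,AZ,FL=95,167,253")
s=s.replace('W[n]=grip2(C-.014*d+[0,0,z],270+20)','W[n]=final(z)')
s=s.replace("def build():",'''def final(z):
  global d,yb
  sv=d,yb; d=np.array([np.cos(np.radians(AZ)),np.sin(np.radians(AZ)),0]); yb=np.array([-d[1],d[0],0])
  r=grip2(C+.013*d+[0,0,z],FL); d,yb=sv; return r
def build():''')
open('h.py','w').write(s)
E
python3 - <<'E'
import h
from h import *
def show(names):
  build()
  for n in names:
    q=solve_ik(*W[n]); print(" ",n,np.round(W[n][0],3),None if q is None else np.round(q,1))
for G in (67,60,52):
 for VL in(90,97):
  h.G1=G;h.VL=VL;print(G,VL);show(["pre","g1","vert","up","over","lay1"])
for AZ in(200,167,135,103): h.AZ=AZ;print(AZ);show(["above","in","ret2"])
print(px("top",[.7,-.42,0]))
E
```

```text
67 90
  pre [ 0.52  -0.099  0.194] [  5.4   0.8 114.8 -47.5  66.2  12.8]
  g1 [ 0.536 -0.165  0.121] [ -2.6   8.2 116.3 -52.9  55.3  15.5]
  vert [ 0.531 -0.126  0.156] None
  up [ 0.531 -0.126  0.271] [ 11.4   5.2 114.8 -70.7  77.1  27.4]
  over [0.53  0.073 0.129] [ -2.5   6.3 106.1   3.1  68.4 -17. ]
  lay1 [0.528 0.081 0.011] [-14.7  23.5 104.8  25.7  67.5 -41.3]
67 97
  pre [ 0.52  -0.099  0.194] [  5.4   0.8 114.8 -47.5  66.2  12.8]
  g1 [ 0.536 -0.165  0.121] [ -2.6   8.2 116.3 -52.9  55.3  15.5]
  vert [ 0.535 -0.14   0.155] [  7.5  13.3 116.5 -69.1  67.2  33.9]
  up [ 0.535 -0.14   0.27 ] [  7.5   1.7 114.2 -64.5  72.7  20.3]
  over [0.53  0.073 0.129] [ -2.5   6.3 106.1   3.1  68.4 -17. ]
  lay1 [0.528 0.081 0.011] [-14.7  23.5 104.8  25.7  67.5 -41.3]
60 90
  pre [ 0.522 -0.107  0.201] [  0.6  -1.6 113.3 -39.2  65.2   3.3]
  g1 [ 0.536 -0.164  0.12 ] [ -6.1   6.2 115.2 -43.3  53.9   5.4]
  vert [ 0.531 -0.125  0.156] [  9.3  13.3 116.3 -68.1  68.6  34.3]
  up [ 0.531 -0.125  0.27 ] [  9.3   1.8 114.  -63.9  74.2  21. ]
  over [0.53  0.074 0.129] [ -6.5   7.5 105.4  10.   7
[... 1294 characters left out ...]
ve [ 0.56  -0.114  0.234] [-38.2 -15.  122.5  39.9  56.6  13.9]
  in [ 0.56  -0.114  0.125] [-38.2  -4.9 127.2  48.1  45.9   0.8]
  ret2 [ 0.489 -0.14   0.218] [-48.5 -22.1 129.6  41.1  63.    5.3]
167
  above [ 0.562 -0.132  0.234] [-25.7 -22.1 127.8  13.4  36.7  69.3]
  in [ 0.562 -0.132  0.125] [-25.7 -11.5 132.9  21.9  21.7  59.6]
  ret2 [ 0.488 -0.115  0.218] [-29.  -36.5 138.4  15.3  41.2  65.8]
135
  above [ 0.553 -0.147  0.234] [-10.9 -15.5 122.9 -31.1  43.1 141.5]
  in [ 0.553 -0.147  0.125] None
  ret2 [ 0.5   -0.093  0.218] [ -3.8 -23.  130.2 -34.5  46.9 149.4]
103
  above [ 0.538 -0.155  0.234] None
  in [ 0.538 -0.155  0.125] None
  ret2 [ 0.521 -0.081  0.218] None
[401.7 160. ]
```

```bash
sed -i 's/114-47/62/; s/^VL,AZ,FL=.*/VL,AZ,FL=94,190,253/' h.py
cat >> h.py <<'E'
def st(m): print(m,"t=%.1f"%read_time(),np.round(read_tool_pos(),3),"F",np.round(read_force(),1),"gap %.2f grip %.1f"%(read_finger_gap(),read_grip_force()))
def shot(c,n):
  import cv2; a=capture(c); cv2.imwrite("pics/"+n,a[:,:,::-1]); return a
E
python3 - <<'E'
from h import *
for n in W: assert solve_ik(*W[n]) is not None,n
a,o=W["g1"]; zt=Rot.from_euler("xyz",o,degrees=True).as_matrix()[:,2]
p,r=read_tool_pos(),read_eef_rot()
manip.move_straight([p[0],p[1],.42],vel=.3); manip.goto(a-.26*zt,o); st("far")
manip.command_gripper(.55); manip.move_straight(W["pre"][0],vel=.25); manip.move_straight(a,vel=.12); st("at g1")
x=shot("scene","s1.png"); y=shot("top","t1.png")
import cv2
z=np.hstack([cv2.resize(x[130:280,210:390,::-1],(400,333)),cv2.resize(y[150:270,220:364,::-1],(400,333))]); cv2.imwrite("pics/c1.png",z)
E
```

```text
far t=4.3 [ 0.499 -0.009  0.325] F [-0.2  0.4  0.2] gap 1.00 grip 0.0
at g1 t=6.6 [ 0.536 -0.164  0.121] F [-0.   0.6 -0.5] gap 0.55 grip 0.0
```

View pics/c1.png

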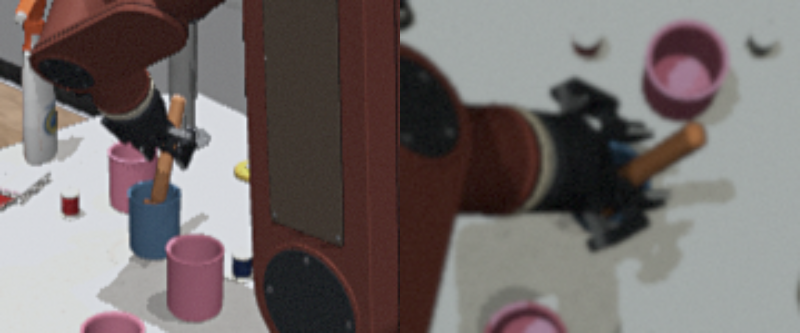

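Left half: the handle at (170,140) is between the fingers, above the blue crock. Right half: the fingers straddle the handle at about (640,170). I'll close and draw it out.

Run:
```python
from h import *
manip.command_gripper(0.0); st("closed")
manip.move_straight(*W["vert"],vel=.06); st("vert")
manip.move_straight(*W["up"],vel=.12); st("up"); manip.pause(.15)
x=shot("scene","s2.png"); y=shot("top","t2.png")
for c in("scene","top"):
  for t in("brush","brush_head_end","crock_rim"): print(c,t,[(np.round(r["position"],3).tolist(),round(r["conf"],2)) for r in spotter.tip_of(c,t)])
p=hfromhead(v+[0,0,.15],VL); print("expected handle end",p,"head",v+[0,0,.15])
import cv2
z=np.hstack([cv2.resize(x[130:280,210:390,::-1],(400,333)),cv2.resize(y[150:270,220:364,::-1],(400,333))]); cv2.imwrite("pics/c2.png",z)
```

```text
closed t=7.0 [ 0.537 -0.164  0.121] F [1.2 1.3 2.4] gap 0.24 grip 59.9
vert t=8.0 [ 0.533 -0.134  0.155] F [ 0.5  0.6 -0.8] gap 0.24 grip 59.6
up t=9.1 [ 0.533 -0.134  0.269] F [-0.6 -0.4 -2.1] gap 0.24 grip 59.6
scene brush []
scene brush_head_end [([0.527, -0.119, 0.145], 0.68)]
scene crock_rim [([0.34, 0.142, 0.088], 0.85), ([0.387, -0.055, 0.09], 0.75), ([0.531, -0.129, 0.089], 0.72), ([0.641, -0.196, 0.09], 0.7), ([0.694, 0.136, 0.001], 0.57)]
top brush [([0.533, -0.131, 0.362], 0.65)]
top brush_head_end [([0.527, -0.119, 0.145], 0.75)]
top crock_rim [([0.639, -0.196, 0.087], 0.96), ([0.527, -0.125, 0.09], 0.87), ([0.389, -0.057, 0.092], 0.81), ([0.297, -0.232, 0.092], 0.67), ([0.693, 0.138, -0.001], 0.63), ([0.343, 0.14, 0.092], 0.6)]
expected handle end [ 0.53285242 -0.13228016  0.36447627] head [ 0.52937866 -0.11769036  0.15      ]
```

View pics/c2.png

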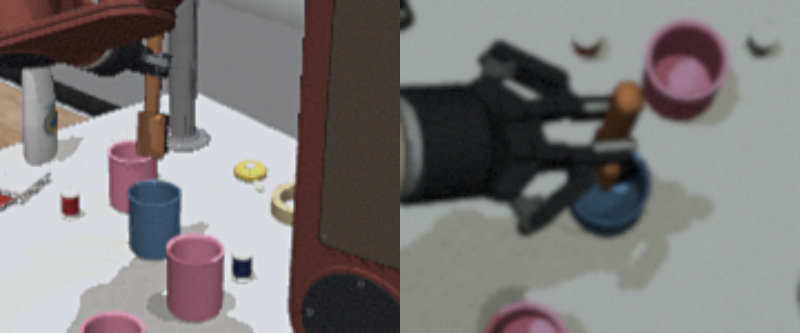

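The left half shows the brush drawn out, with its head at (150,137) above the blue crock at (154,220), which is upright and unmoved. Now I'll lay it down.

Run:
```python
from h import *
manip.move_straight(*W["over"],vel=.15); st("over")
a,o=W["lay1"]
manip.move_straight(a+np.array([0,0,.03]),o,vel=.1)
for k in range(12):   # down until contact
  z=a[2]+.028-.0025*k; manip.move_straight([a[0],a[1],z],vel=.06)
  f=read_force()
  if f[2]>3.5 or z<.009: break
st("down")
x=shot("scene","s3.png"); y=shot("top","t3.png")
for c in("scene","top"):
  for t in("brush","brush_head_end"): print(c,t,[(np.round(r["position"],3).tolist(),round(r["conf"],2)) for r in spotter.tip_of(c,t)])
import cv2
z=np.hstack([cv2.resize(x[130:330,150:390,::-1],(400,333)),cv2.resize(y[120:270,170:350,::-1],(400,333))]); cv2.imwrite("pics/c3.png",z)
```

```text
over t=11.4 [0.53  0.073 0.13 ] F [-0.3 -0.2 -0.8] gap 0.24 grip 59.6
down t=15.5 [0.528 0.082 0.012] F [ 0.4  0.7 -0.9] gap 0.24 grip 59.6
scene brush [([0.546, -0.008, 0.014], 0.69)]
scene brush_head_end [([0.499, 0.202, 0.026], 0.73)]
top brush []
top brush_head_end [([0.496, 0.201, 0.028], 0.63)]
```

View pics/c3.png

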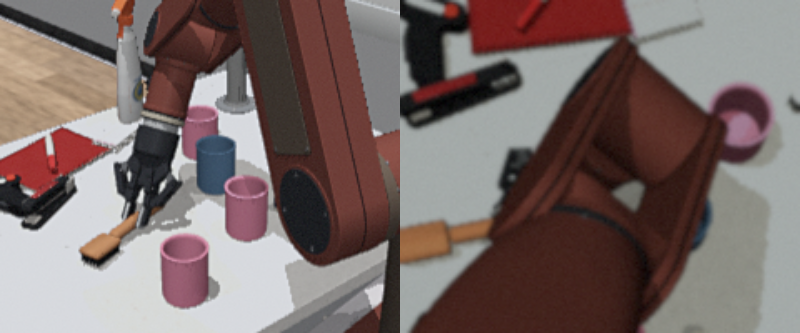

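The brush is 4 mm above the counter, bristles down, with its head at (100,248) in the left half. I'll release, measure and regrip.

Run:
```python
from h import *
manip.command_gripper(.55); manip.pause(.2); manip.move_straight(*W["ret1"],vel=.2)
a,o=W["pre2"]; manip.goto(a+np.array([-.0,.04,.10]),o); st("pre2")
x=shot("scene","s4.png"); y=shot("top","t4.png")
for c in("scene","top"):
  for t in("brush","brush_head_end","crock_rim"): print(c,t,[(np.round(r["position"],3).tolist(),round(r["conf"],2)) for r in spotter.tip_of(c,t)])
print("expected",L0,L0-.215*d)
```

```text
pre2 t=18.0 [0.51  0.192 0.185] F [-0.5 -1.1  0.2] gap 0.55 grip 0.0
scene brush [([0.544, -0.005, 0.009], 0.8)]
scene brush_head_end [([0.501, 0.2, 0.023], 0.62)]
scene crock_rim [([0.302, -0.238, 0.091], 0.97), ([0.645, -0.199, 0.088], 0.84), ([0.532, -0.126, 0.084], 0.82), ([0.339, 0.142, 0.087], 0.67), ([0.39, -0.058, 0.088], 0.62)]
top brush [([0.55, -0.012, 0.013], 0.67)]
top brush_head_end [([0.498, 0.202, 0.027], 0.76)]
top crock_rim [([0.641, -0.195, 0.086], 0.95), ([0.342, 0.14, 0.095], 0.95), ([0.526, -0.124, 0.091], 0.88), ([0.39, -0.055, 0.092], 0.84), ([0.299, -0.236, 0.09], 0.69), ([0.393, -0.151, -0.002], 0.59)]
expected [ 0.55  -0.01   0.009] [0.50020159 0.19915334 0.009     ]
```

View pics/s4.png

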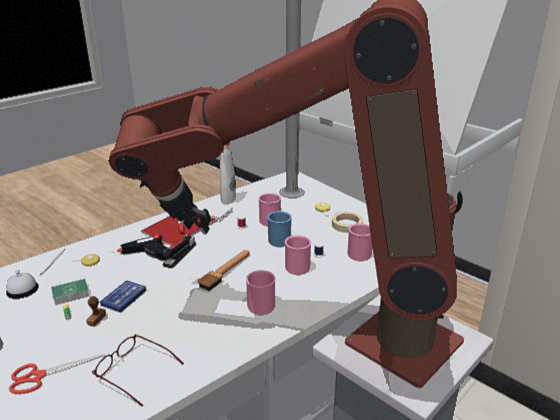

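The brush at (225,270) lies bristles down, where expected. Now I'll regrip and swing it up.

Run:
```python
from h import *
a,o=W["g2"]
manip.move_straight(W["pre2"][0],vel=.25); manip.move_straight(a,vel=.1); st("at g2")
manip.command_gripper(0.0); st("closed")
manip.move_straight(a+np.array([0,0,.24]),vel=.2); st("lift")
hp,ho=final(.16); print(np.round(solve_ik(hp,ho),1),np.round(read_joints(),1))
manip.goto(hp,ho); st("above")
x=shot("scene","s5.png"); y=shot("top","t5.png")
for c in("scene","top"):
  for t in("brush","brush_head_end","crock_rim"): print(c,t,[(np.round(r["position"],3).tolist(),round(r["conf"],2)) for r in spotter.tip_of(c,t)])
D=np.array([np.cos(np.radians(AZ)),np.sin(np.radians(AZ)),0]);e=C+.013*D+[0,0,.16]
print("expected",e,e+.215*(D*np.cos(np.radians(FL))-up*np.sin(np.radians(FL))))
import cv2
z=np.hstack([cv2.resize(x[80:280,150:390,::-1],(400,333)),cv2.resize(y[120:270,200:380,::-1],(400,333))]); cv2.imwrite("pics/c5.png",z)
```

```text
at g2 t=20.1 [0.522 0.109 0.009] F [ 0.   0.2 -0.2] gap 0.55 grip 0.0
closed t=20.4 [0.522 0.109 0.009] F [-1.9  2.6  4.4] gap 0.24 grip 59.0
lift t=21.8 [0.521 0.109 0.247] F [ 0.5 -0.5 -0.5] gap 0.25 grip 58.6
[-35.4 -20.8 122.5  33.7  53.8  30.3] [ 21.2   4.2 100.  -30.   81.6  13.8]
above t=22.9 [ 0.562 -0.118  0.273] F [-0.1  0.5 -0.5] gap 0.24 grip 58.7
scene brush [([0.515, -0.126, 0.157], 0.67)]
scene brush_head_end [([0.578, -0.114, 0.365], 0.56)]
scene crock_rim [([0.388, -0.053, 0.09], 0.88), ([0.643, -0.196, 0.09], 0.8), ([0.341, 0.142, 0.088], 0.73), ([0.53, -0.128, 0.089], 0.59)]
top brush []
top brush_head_end [([0.582, -0.113, 0.367], 0.72)]
top crock_rim [([0.342, 0.139, 0.092], 0.75), ([0.642, -0.192, 0.087], 0.71), ([0.388, -0.058, 0.093], 0.68)]
expected [ 0.5181975  -0.12675743  0.16      ] [ 0.58010243 -0.11584192  0.36560552]
```

View pics/c5.png

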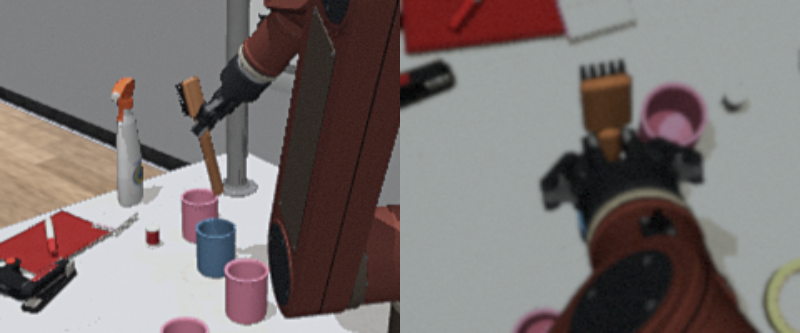

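The brush is head-up above the blue crock: left half, handle end at (217,190), crock at (216,245). The measured pose matches the plan to about 3 mm, so I'll lower it until it touches.

Run:
```python
from h import *
manip.move_straight(final(.10)[0],vel=.15); manip.move_straight(final(.03)[0],vel=.07); st("30mm")
f0=np.array(read_force())
for z in np.arange(.027,.004,-.002):
  manip.move_straight(final(z)[0],vel=.05); f=np.array(read_force())-f0
  if np.linalg.norm(f)>3: break
print("z",z,np.round(f,1)); st("down")
x=shot("scene","s6.png")
for t in("brush","brush_head_end","crock_rim"): print(t,[(np.round(r["position"],3).tolist(),round(r["conf"],2)) for r in spotter.tip_of("scene",t)])
import cv2
cv2.imwrite("pics/c6.png",cv2.resize(x[80:280,150:390,::-1],(720,600)))
```

```text
30mm t=25.0 [ 0.562 -0.119  0.144] F [ 0.2  0.3 -0.6] gap 0.24 grip 58.7
z 0.005000000000000018 [-1.9  1.   9.7]
down t=28.0 [ 0.563 -0.119  0.121] F [-1.7  1.3  9.1] gap 0.25 grip 59.7
brush []
brush_head_end [([0.586, -0.12, 0.211], 0.57)]
crock_rim [([0.39, -0.057, 0.088], 0.91), ([0.531, -0.124, 0.089], 0.67), ([0.34, 0.139, 0.088], 0.66)]
```

View pics/c6.png

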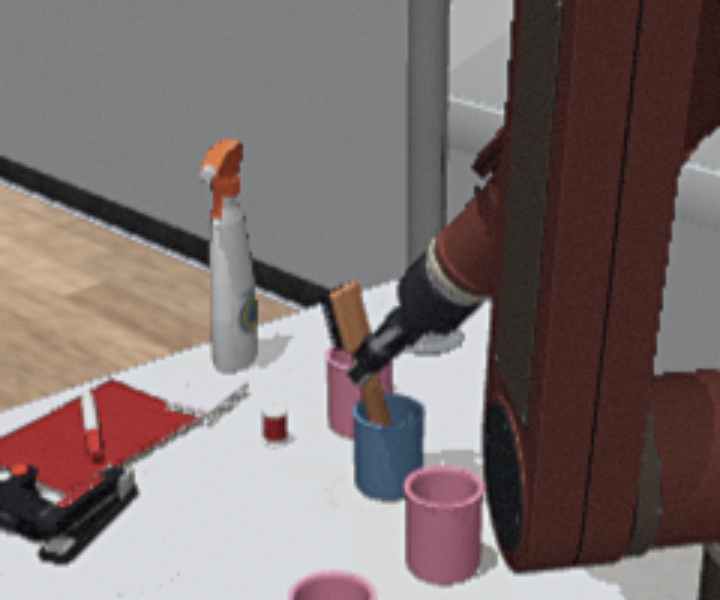

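The handle end is on the crock floor (force 9.7 N) and the crock is upright at (390,445). I'll release and back off.

Run:
```python
from h import *
manip.move_straight(final(.007)[0],vel=.05)
manip.command_gripper(.5); st("open"); manip.pause(.3)
p=np.array(read_tool_pos()); zt=Rot.from_euler("xyz",read_eef_rot(),degrees=True).as_matrix()[:,2]
manip.move_straight(p-.13*zt,vel=.12); manip.pause(1); st("ret")
x=shot("scene","s7.png"); y=shot("top","t7.png")
for c in("scene","top"):
  for t in("brush","brush_head_end","crock_rim"): print(c,t,[(np.round(r["position"],3).tolist(),round(r["conf"],2)) for r in spotter.tip_of(c,t)])
import cv2
z=np.hstack([cv2.resize(x[80:280,150:390,::-1],(400,333)),cv2.resize(y[120:270,200:380,::-1],(400,333))]); cv2.imwrite("pics/c7.png",z)
```

```text
open t=28.8 [ 0.562 -0.119  0.121] F [ 0.2  0.3 -0.4] gap 0.50 grip 0.0
ret t=31.3 [ 0.481 -0.133  0.222] F [0.9 0.1 0.3] gap 0.50 grip 0.0
scene brush []
scene brush_head_end [([0.602, -0.112, 0.2], 0.68)]
scene crock_rim [([0.344, 0.14, 0.09], 0.86), ([0.531, -0.126, 0.087], 0.78), ([0.644, -0.199, 0.089], 0.7), ([0.387, -0.055, 0.088], 0.62)]
top brush [([0.684, -0.274, 0.004], 0.74), ([0.511, -0.132, 0.011], 0.68), ([0.6, -0.11, 0.205], 0.58)]
top brush_head_end [([0.602, -0.109, 0.204], 0.94), ([0.684, -0.274, 0.005], 0.25)]
top crock_rim [([0.643, -0.197, 0.087], 0.92), ([0.389, -0.056, 0.09], 0.91), ([0.343, 0.139, 0.094], 0.86), ([0.527, -0.128, 0.089], 0.62), ([0.299, -0.23, 0.095], 0.52)]
```

View pics/c7.png

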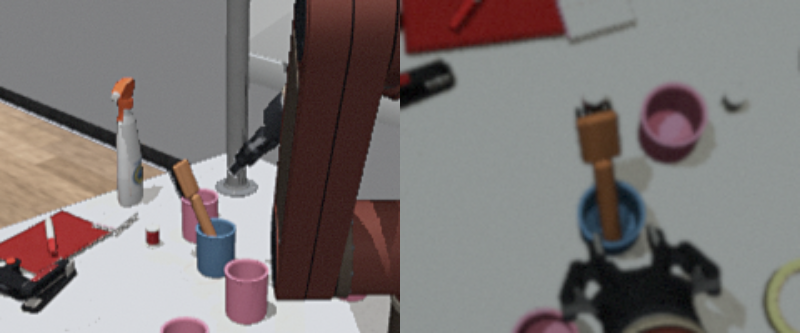

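The brush rests handle-down in the upright blue crock, with its head at (187,180) in the left half. It leans about 26° with the head end near z = 0.20 m, and the gripper is clear of it.

```bash
python3 -c "
from plant import *
print(manip.job_done(), read_time())"
```

```text
the job is handed in; nothing more can be done
the job is handed in; nothing more can be done
```

I handed the job in at about 31 s: the brush stands handle-down in the blue crock, leaning about 26° with its bristles up. The crock is upright and unmoved to within the few-millimetre measuring error, and the arm touched nothing else. No verdict came back from the judge.

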